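# Hang the deep wire basket from the lower loop of the hanging link

### The arm

A 6-joint arm with a two-finger parallel gripper is mounted at the origin on a cart in front of the work surface, level with it; the furniture and walls round the work are solid. World frame = base frame: x ahead of the robot, y to its left, z up, the work surface at z = 0. Lengths are in m, angles in rad, forces in N, time in s.
With the tool pointing down it reaches from about 0.375 to 0.925 m from the base axis. Payload 5.7 kg.
Tool frame: the origin (TCP) lies between the finger pads; the fingertips stand 17 mm ahead of it and the grasp point (between the pads) lies 2 mm behind it; z points along the fingers, y is the line along which they close (so a half turn about z gives the same grasp; the last joint's range is limited). The gripper opens to 88 mm and grips with 3 to 60 N. Pads are 20 mm wide; open, the fingers measure 115 mm over their backs; the gripper's body (75 mm by 178 mm) begins 61 mm behind the grasp point.
Start: joints at [-1.271, 0.359, 1.51, -0, 1.272, -0.115], TCP at [0.242, -0.549, 0.24] pointing down, gripper open.
Joint ranges: [-2.97, 2.97], [-1.01, 2.36], [0.21, 2.38], [-0.96, 4.11], [0.2, 2.71], [-2.98, 2.98]. Speed limits (rad/s): [2.39, 2.39, 3.14, 3.14, 3.14, 3.14].

### API

Orientations are given as a rotation vector (axis times angle).
In Python, from workcell import * gives the robot as it stands.
- The arm moves only by the tool step_arm, never from a script. Its argument "commands" is a list that holds one entry, the list of rows, each a list of 6 numbers: the shift along the tool's x, y, z in units of 40 mm (1.0 is 40 mm), then the turn, a rotation vector about the tool's x, y, z in units of 5 degrees (1.0 is 5 degrees). A call has 1 to 20 rows; each row is the pose to reach, as a shift and turn from the pose commanded when the call began, along the tool's axes at that moment; what a row does not reach only later rows make up. A row lasts 1/12 s, in which the tool goes at most 41.7 mm and 7.16 degrees, less where a joint would pass 70% of its speed; a pose out of reach is approached as far as the arm can. A call with a gripper value outside its range is refused whole. "grip" is the opening, from 0 (shut) to 1 (fully open), set as the call begins (left out, the last holds). The fingers move at their own pace and stop on an object; "squeeze" is the grip in N (left out, the last holds). Time passes only in rows, so rows that repeat a pose let the fingers close. It gives the time, the measured TCP pose, the force, the opening and the grip force at its end, in the units of the state.
- get_obs(): the state, without advancing time (a new reading comes with each control period).
- read_camera(name): name is "scene" or "top" or "wrist"; returns the picture (480x640x3 uint8, red, green, blue); there is no depth.
- get_calibration(name): a dict with "fx", "fy", "cx", "cy" (pixels), "extrinsics" (4x4, takes a point from camera to world coordinates); the wrist camera has in their place "mount" (4x4, takes a point from camera to tool coordinates, whose origin is the TCP and whose axes are the flange's). Camera axes: x right, y up, looking along -z (the intrinsics and any distortion apply to the point x, -y, -z); pixel columns grow to the right and rows downward; lengths in m; the calibration is good to about 2 mm. A picture is of the moment at which its call begins: read the wrist's pose just before it. get_calibration takes no time and is no camera call.
- sign_off(): hands the job in; it is judged then, once.
The state is a dict: "time_s": time; "qpos": joint angles; "qd": joint speeds; "effort": joint torques, N m; "eef_pos": TCP position; "ee_rot": TCP orientation; "wrist_force": force on the tool from outside, world axes, zero at the start; "torque": the same for the moment, N m; "gripper_width": finger opening in m; "grip_force": force on a finger pad.
Only numpy, scipy, OpenCV 4.12 (cv2) and the standard library are available. Lean on these libraries where they do the work, as an engineer would, in place of code of your own. Each camera call takes 0.05 s, during which the arm holds its last target. There are 200 camera calls.

### The job

Add the lower tier to the hanging organiser on the worktop: hang the deep wire basket by its hook on the bottom bar of the wire link that already hangs from the stand, so that stand, link and basket form a hanging chain, and let it come to rest. Leave the shallow wire basket standing where it is.

Things in the scene. Friction and masses are not known exactly. Their poses are not given: they have to be found in the camera images.
- link: Loose steel wire link (6 mm wire, 60 g) hanging from the stand by its upper eye, free to swing. Below, a house-shaped loop: level bottom bar 80 mm wide, upright sides 55 mm tall, slopes meeting in a peak 87 mm above the bar. Origin: centre of the bottom bar, about 193 mm above the worktop. z up, y along the bar, x square to the loop towards the stand's post: come to it from the -x side.
- stand_dip (a point): Dip in the arm of a fixed dark steel stand, left on the worktop, where the link hangs; 340 mm above the worktop. Axes as the link's when it hangs at rest: the arm runs from here back to the post, 130 mm to +x, and forward (-x) 18 mm to an upturned tip that reaches up to 365 mm above the worktop.
- deep_basket: Deep dark steel wire basket, 90 x 100 mm in plan, walls 60 mm tall, 55 to 105 g, standing loose on the worktop. Origin: on its underside, straight below the hook. z up; x from the grip tab towards the hook (the way the hook's free tip faces); y across. A wire bail over the basket carries the hook; it hangs level from it.
- deep_tab (a point): Centre of the deep basket's grip tab, an upright black plate 34 mm long (x), 12 mm thick (y, grasp it across this), 36 mm tall (z). It lies 95 mm to -x of the hook's seat, 65 mm lower, 75 mm above the basket's underside. Axes as the basket's.
- deep_hook (a point): Seat of the deep basket's hook: where the centre of the link's bar lies once hung; 140 mm above the underside. The hook is an arch of 6 mm wire in the x-z plane, open below: stem 20 mm to -x, top 9 mm above this point, free tip 20 mm to +x and reaching 22 mm below this point. Axes as the basket's.
- shallow_tab (a point): Centre of the grip tab of the other, shallow basket: same plan, hook and tab, but walls only 22 mm tall. To be left alone. The two baskets may have changed places. Its hook's top is 149 mm above the worktop. Behind the two baskets stands a fixed wire file rack, 316 mm tall, its front 582 mm ahead of the robot's base axis, from 192 mm left to 182 mm right of it.
Things that resemble listed ones, but are neither listed nor needed, are in the scene too. Of the things that look like the link, the smaller one is meant.

How it is judged:
At the end, for the whole second after the job is handed in: The deep basket hangs by its hook on the link's bottom bar (hook seat within 12 mm of the bar, between the loop's sides), the link still hangs from the stand (bar over 170 mm above the worktop), the basket is upright within 14 degrees and at rest (under 0.05 m/s, 0.6 rad/s) (x of deep_hook in the frame of link between -0.012 and 0.012 m and y of deep_hook in the frame of link between -0.037 and 0.037 m and z of deep_hook in the frame of link between -0.012 and 0.012 m and height (world z) of link above 0.17 m and angle between deep_basket's own z axis and vertical below 0.25 rad and linear speed of deep_basket below 0.05 m/s and angular speed of deep_basket below 0.6 rad/s); the robot touches nothing.
It fails at once if the shallow basket is moved by more than 30 mm (distance of shallow_tab from where it was at the start of the episode above 0.03 m).
It also fails if it takes over 58 s, if anything falls off the work surface, if the arm or the gripper's body presses on something with over 40 N, if the wrist force passes 120 N, or if a joint passes its speed limit or range.

## Working session

There is one attempt and no reset: what is moved stays moved. The work goes in short steps, Python scripts to look and compute and a tool call to move; the robot and the scene stay as the last step left them, time stands still between calls to the robot, and variables do not carry over. Pictures are saved under pics/ and viewed, at most 12 in all, crops included, and the job is handed in when it is done.

Besides the shell and the picture viewer there is one more tool, called after ">>>" as a command line: name --argument value ..., lists and objects as JSON in quotes. step_arm: Moves the arm, as the interface text tells. Its arguments: {"type":"object","properties":{"commands":{"type":"array"},"grip":{"type":"number"},"squeeze":{"type":"number"}},"required":["commands"]}

```bash
mkdir -p pics; python3 - <<'E'
from workcell import *
import cv2,numpy as np
np.set_printoptions(precision=4,suppress=True)
for n in ("scene","top"):
    im=read_camera(n); cv2.imwrite(f"pics/{n}0.png",im[:,:,::-1]); c=get_calibration(n)
    print(n,{k:(v if k!="extrinsics" else np.array(v)) for k,v in c.items()})
print(get_calibration("wrist"));o=get_obs();print(o)
E
```

```text
scene {'fx': 444.02106194941894, 'fy': 444.02106194941894, 'cx': 327.97167955320947, 'cy': 239.53966052349136, 'extrinsics': array([[-0.5551,  0.7031, -0.4444, -0.0525],
       [-0.8318, -0.4687,  0.2975,  0.5718],
       [ 0.0009,  0.5348,  0.845 ,  1.2821],
       [ 0.    ,  0.    ,  0.    ,  1.    ]])}
top {'fx': 580.0466451177898, 'fy': 580.0466451177898, 'cx': 322.02985963109217, 'cy': 227.7439252189803, 'extrinsics': array([[-0.2271,  0.8942, -0.3857, -0.1204],
       [-0.9738, -0.2116,  0.0828,  0.3328],
       [-0.0076,  0.3944,  0.9189,  1.7602],
       [ 0.    ,  0.    ,  0.    ,  1.    ]])}
{'fx': 405.4040718442813, 'fy': 405.4040718442813, 'cx': 321.8867773348082, 'cy': 235.54846490085305, 'mount': array([[-0.0004,  0.9698,  0.2439,  0.0661],
       [ 1.    ,  0.0005, -0.0003,  0.0002],
       [-0.0004,  0.2439, -0.9698, -0.145 ],
       [ 0.    ,  0.    ,  0.    ,  1.    ]])}
{'time_s': 0.1, 'qpos': array([-1.2711,  0.3594,  1.5113, -0.    ,  1.2725, -0.1151]), 'qd': array([ 0.0008, -0.0013, -0.0024, -0.0003, -0.0005, -0.0007]), 'effort': array([  0.0007, -51.6352, -27.1408,   0.0677,   0.0277,  -0.    ]), 'eef_pos': array([ 0.2416, -0.5485,  0.2389]), 'ee_rot': array([-3.0726, -0.6466,  0.0002]), 'wrist_force': array([-1.0174,  0.0883, -0.1986]), 'torque': array([-0.0198,  0.016 ,  0.0459]), 'grip_force': 0.0, 'gripper_width': 0.08795414352277584}
```

View pics/scene0.png

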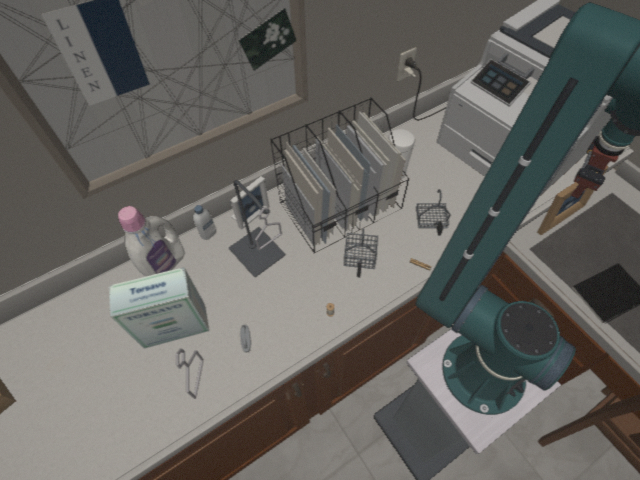

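View pics/top0.png

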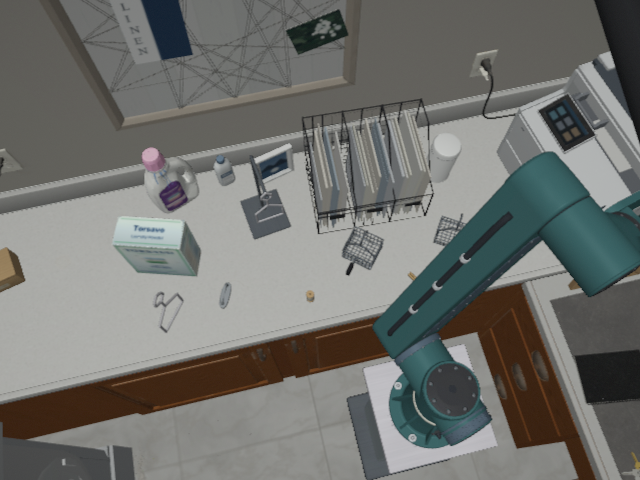

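The scene picture shows the stand at about (250,225) with its base at (257,252), the left basket at (361,250) and the right one at (433,215). The rack stands behind them. The loose lookalike link lies at (190,370). I'll zoom in next.

```bash
python3 - <<'E'
import cv2,numpy as np
s=cv2.imread("pics/scene0.png");t=cv2.imread("pics/top0.png")
r=lambda a,k:cv2.resize(a,None,fx=k,fy=k,interpolation=cv2.INTER_CUBIC)
A=r(s[170:290,225:325],4)[:, :400]   # stand scene, 400x480
B=r(s[180:290,335:460],3.2) #400x352
cv2.imwrite("pics/c1.png",np.hstack([np.vstack([A,np.zeros((120,400,3),np.uint8)]),np.vstack([B,np.zeros((600-B.shape[0],400,3),np.uint8)])]))
A=r(t[165:245,230:300],5.7)
B=r(t[205:285,335:475],2.85)
h=600
f=lambda a:np.vstack([a[:h],np.zeros((h-min(h,a.shape[0]),a.shape[1],3),np.uint8)])
cv2.imwrite("pics/c2.png",np.hstack([f(A),f(B)])[:, :800])
E
```

```text
(no output)
```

View pics/c1.png

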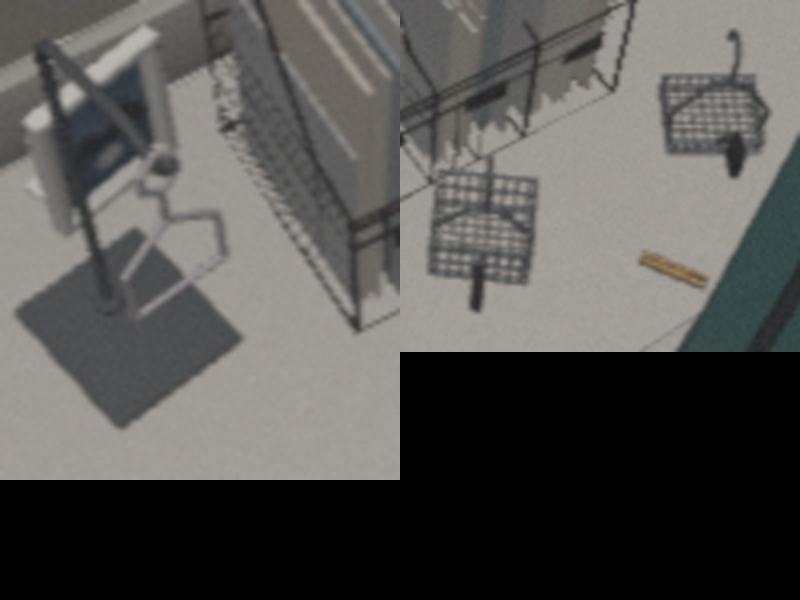

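View pics/c2.png

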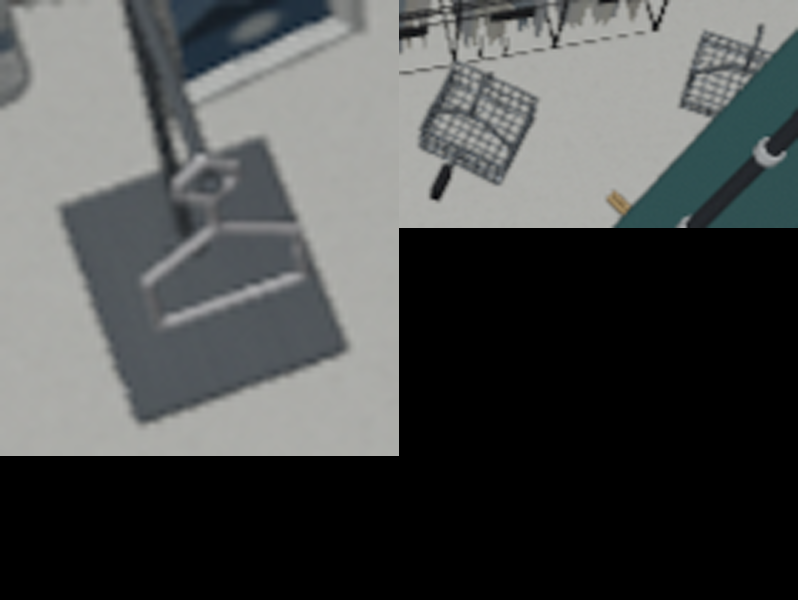

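The crops show the link's bar in the scene picture from (259.5,249) to (281.5,234), and in the top picture from (258,222) to (283,213). The left basket's tab is at scene (359,270) and top (349,269), and its hook at scene (363,230) and top (367,230). The right basket's tab is at scene (440,228) and its hook at scene (439,191). I'll triangulate these.

```bash
cat > h.py <<'E'
from workcell import *
import numpy as np,cv2
from scipy.spatial.transform import Rotation as R
np.set_printoptions(precision=4,suppress=True)
def ray(n,uv,T=None):
    c=get_calibration(n)
    if T is None: T=np.array(c["extrinsics"])
    d=T[:3,:3]@np.array([(uv[0]-c["cx"])/c["fx"],-(uv[1]-c["cy"])/c["fy"],-1])
    return T[:3,3],d/np.linalg.norm(d)
def onz(n,uv,z,T=None):
    o,d=ray(n,uv,T); return o+d*(z-o[2])/d[2]
def tri(*rays):
    A=sum(np.eye(3)-np.outer(d,d) for o,d in rays); b=sum((np.eye(3)-np.outer(d,d))@o for o,d in rays)
    p=np.linalg.solve(A,b); return p,max(np.linalg.norm(np.cross(p-o,d)) for o,d in rays)
def wristT():
    o=get_obs(); T=np.eye(4); T[:3,:3]=R.from_rotvec(o["ee_rot"]).as_matrix(); T[:3,3]=o["eef_pos"]
    return T@np.array(get_calibration("wrist")["mount"])
def proj(n,P,T=None):
    c=get_calibration(n)
    if T is None: T=np.array(c["extrinsics"])
    q=T[:3,:3].T@(np.array(P)-T[:3,3]); return c["cx"]+c["fx"]*q[0]/-q[2], c["cy"]-c["fy"]*q[1]/-q[2]
E
python3 - <<'E'
from h import *
for k,s,t in [("barL",(259.5,249.3),(258.1,222)),("barR",(281.5,234.3),(283.2,213.2)),("dip",(265.5,210.5),(266.5,196.5)),("tabL",(359.1,270),(349.4,268.9)),("hookL",(363.1,230),(366.6,230.3)),
  ("hookR",(439,190.9),(335+361/2.85,205+27/2.85))]:
    print(k,*tri(ray("scene",s),ray("top",t)))
print(onz("scene",(439.7,228.4),.075))
E
```

```text
barL [0.5951 0.3713 0.2025] 0.0006085626486705178
barR [0.6062 0.2934 0.2005] 0.00011327328928861545
dip [0.5899 0.3321 0.3645] 0.0014323731396617904
tabL [0.4319 0.1317 0.0839] 0.0010325324744391185
hookL [0.5243 0.0547 0.1274] 0.0009990124746381353
hookR [ 0.5069 -0.2422  0.1327] 8.915149717762768e-05
[ 0.4155 -0.1811  0.075 ]
```

>>> step_arm --commands '[[[10.8,-11.5,-3.5,0,0,-23],[10.8,-11.5,-3.5,0,0,-23],[10.8,-11.5,-3.5,0,0,-23],[10.8,-11.5,-3.5,0,0,-23],[10.8,-11.5,-3.5,0,0,-23],[10.8,-11.5,-3.5,0,0,-23],[10.8,-11.5,-3.5,0,0,-23],[10.8,-11.5,-3.5,0,0,-23],[10.8,-11.5,-3.5,0,0,-23],[10.8,-11.5,-3.5,0,0,-23],[10.8,-11.5,-3.5,0,0,-23],[10.8,-11.5,-3.5,0,0,-23],[10.8,-11.5,-3.5,0,0,-23],[10.8,-11.5,-3.5,0,0,-23],[10.8,-11.5,-3.5,0,0,-23],[10.8,-11.5,-3.5,0,0,-23],[10.8,-11.5,-3.5,0,0,-23],[10.8,-11.5,-3.5,0,0,-23],[10.8,-11.5,-3.5,0,0,-23],[10.8,-11.5,-3.5,0,0,-23]]]' --grip 0.5

```text
time_s: 1.77
eef_pos: [0.4511, 0.0449, 0.3791]
ee_rot: [-1.111, -2.938, 0.001]
wrist_force: [-0.3, -0.0, 0.2]
gripper_width: 0.0442
grip_force: 0.0
```

```bash
python3 - <<'E'
from h import *
T=wristT(); im=read_camera("wrist"); np.save("T1.npy",T); cv2.imwrite("pics/w1.png",im[:,:,::-1])
for n in("scene","top"): cv2.imwrite(f"pics/{n}1.png",read_camera(n)[:,:,::-1])
o=get_obs();print(o["time_s"],o["eef_pos"],o["ee_rot"],o["qpos"])
print(proj("wrist",[.4319,.1317,.075],T))
E
```

```text
1.9167 [0.4514 0.0449 0.3794] [-1.1102 -2.9383  0.0005] [-0.0533  0.0345  1.5858 -0.0001  1.522  -0.9016]
(np.float64(371.19037850041406), np.float64(127.79320851379933))
```

View pics/w1.png

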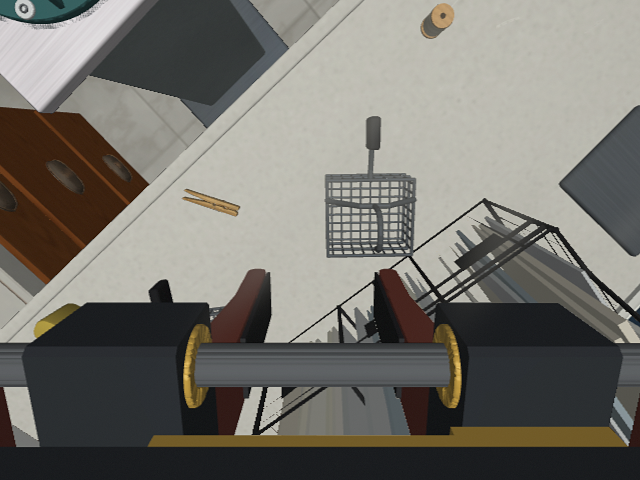

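The wrist picture shows the left basket with its tab at (373,133) and its hook running down to (379,248). Its rim is about 90 px wide, which puts it at roughly 60–70 mm, so the left basket is the deep one. I'll measure the tab and hook more precisely.

```bash
python3 - <<'E'
from h import *
T=np.load("T1.npy"); im=cv2.imread("pics/w1.png"); g=im.max(2)
print(T[:3,3])
sub=(g[105:165,350:400]<85).astype(np.uint8)
n,l,s,c=cv2.connectedComponentsWithStats(sub); i=1+np.argmax(s[1:,4])
m=(l==i)
for v in range(0,60,3): 
    x=np.where(m[v])[0]; print(v+105,(x.min()+350,x.max()+350) if len(x) else "")
def P(uv,z): return onz("wrist",uv,z,T)[:2]
print("rim corners z.06",[P(q,.06) for q in [(325,175),(416,177),(413,257),(327,257)]])
print("tab", P((374,133),.093))
print("tab ref",proj("wrist",[.4319,.1317,.093],T))
c=cv2.resize(im[100:275,310:430],None,fx=3.4,fy=3.4,interpolation=cv2.INTER_CUBIC)
t=cv2.imread("pics/top1.png");t=cv2.resize(t[215:285,335:395],None,fx=6.5,fy=6.5,interpolation=cv2.INTER_CUBIC)
o=np.zeros((600,800,3),np.uint8);o[:c.shape[0],:c.shape[1]]=c;o[:t.shape[0],410:410+t.shape[1]]=t
cv2.imwrite("pics/c3.png",o)
E
```

```text
[0.4008 0.0886 0.5242]
105 
108 
111 
114 
117 (np.int64(370), np.int64(379))
120 (np.int64(367), np.int64(379))
123 (np.int64(367), np.int64(379))
126 (np.int64(367), np.int64(379))
129 (np.int64(367), np.int64(379))
132 (np.int64(367), np.int64(379))
135 (np.int64(367), np.int64(379))
138 (np.int64(367), np.int64(379))
141 (np.int64(367), np.int64(379))
144 (np.int64(367), np.int64(379))
147 (np.int64(367), np.int64(379))
150 
153 
156 
159 
162 
rim corners z.06 [array([0.4381, 0.0605]), array([0.5084, 0.1368]), array([0.5811, 0.0751]), array([ 0.513 , -0.0021])]
tab [0.4366 0.1288]
tab ref (np.float64(373.2582214259984), np.float64(127.58442855876224))
```

View pics/c3.png

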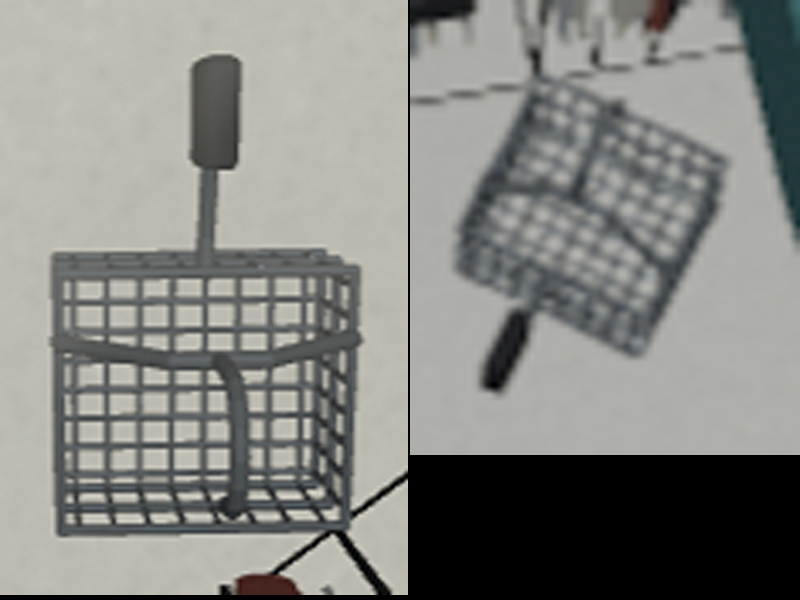

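The crop shows the tall mesh walls, which confirms that this is the deep basket. The tab's top face spans rows 117–149 and is centred on column 374.5. The hook tip is at (378.5,248.5).

```bash
python3 - <<'E'
from h import *
T=np.load("T1.npy")
P=lambda uv,z: onz("wrist",uv,z,T)[:2]
C=[P((310+a/3.4,100+b/3.4),.06) for a,b in [(57,272),(357,268),(347,527),(60,530)]]
print(C,np.mean(C,0))
for a,b in((0,3),(1,2),(1,0),(2,3)): d=C[b]-C[a]; print(np.linalg.norm(d),np.degrees(np.arctan2(d[1],d[0])))
tab=P((374.5,133.1),.093); print("tab",tab)
for yaw in(-41.4,-43,-45): 
  d=np.array([np.cos(np.radians(yaw)),np.sin(np.radians(yaw))]); print("tip pred",tab+.115*d)
print("tip meas",P((378.5,248.5),.118),"archtop",tri(ray("scene",(363.1,230)),ray("top",(335+205/6.5,215+105/6.5))))
o=get_obs();Rm=R.from_rotvec(o["ee_rot"]).as_matrix();print(Rm)
# tool-frame delta to put TCP above tab
for z in(.079,.16): print((Rm.T@(np.r_[tab,z]-o["eef_pos"]))/.04)
# post base, link axis
pb=onz("scene",(225+105/4,170+300/4),0.0); print("post",pb)
E
```

```text
[array([0.4437, 0.0583]), array([0.5093, 0.1346]), array([0.5784, 0.0758]), array([ 0.5124, -0.0006])] [0.511 0.067]
0.09052044309942733 -40.60348705384651
0.09076423522596022 -40.427872867708956
0.10065866390768942 -130.68064548569134
0.10093747996870829 -130.81857609341756
tab [0.437  0.1292]
tip pred [0.5232 0.0531]
tip pred [0.5211 0.0507]
tip pred [0.5183 0.0478]
tip meas [0.5275 0.0556] archtop (array([0.5206, 0.0568, 0.1325]), np.float64(5.2774312262473305e-05))
[[-0.7502  0.6613 -0.0007]
 [ 0.6613  0.7502 -0.0001]
 [ 0.0004 -0.0005 -1.    ]]
[1.6598 1.3462 7.5099]
[1.6607 1.3452 5.4849]
post [0.7478 0.349  0.    ]
```

>>> step_arm --commands '[[[1.66,1.35,3,0,0,-0.16],[1.66,1.35,4,0,0,-0.16],[1.66,1.35,5,0,0,-0.16],[1.66,1.35,5,0,0,-0.16],[1.66,1.35,5.5,0,0,-0.16],[1.66,1.35,6,0,0,-0.16],[1.66,1.35,6.4,0,0,-0.16],[1.66,1.35,6.8,0,0,-0.16],[1.66,1.35,7.1,0,0,-0.16],[1.66,1.35,7.4,0,0,-0.16],[1.66,1.35,7.6,0,0,-0.16],[1.66,1.35,7.65,0,0,-0.16],[1.66,1.35,7.65,0,0,-0.16],[1.66,1.35,7.65,0,0,-0.16]]]'

```text
time_s: 3.08
eef_pos: [0.4379, 0.1302, 0.0741]
ee_rot: [1.086, 2.947, 0.001]
wrist_force: [0.2, 0.4, -0.0]
gripper_width: 0.044
grip_force: 0.0
```

>>> step_arm --commands '[[[0,0,0,0,0,0],[0,0,0,0,0,0],[0,0,0,0,0,0],[0,0,0,0,0,0],[0,0,0,0,0,0],[0,0,0,0,0,0]]]' --grip 0 --squeeze 30

```text
time_s: 3.58
eef_pos: [0.4375, 0.1305, 0.0739]
ee_rot: [1.085, 2.948, 0.0]
wrist_force: [-0.7, -0.6, 2.4]
gripper_width: 0.0116
grip_force: 30.0
```

>>> step_arm --commands '[[[0,0,-0.1,0,0,0],[0,0,-0.3,0,0,0],[0.1,-0.1,-0.6,0,0,0],[0.2,-0.2,-0.9,0,0,0],[0.4,-0.35,-1.3,0,0,0],[0.6,-0.5,-1.7,0,0,0],[0.7,-0.6,-2.0,0,0,0],[0.76,-0.65,-2.15,0,0,0],[0.76,-0.65,-2.18,0,0,0],[0.76,-0.65,-2.18,0,0,0]]]'

```text
time_s: 4.42
eef_pos: [0.3979, 0.1304, 0.1614]
ee_rot: [1.085, 2.947, 0.001]
wrist_force: [0.3, 0.4, -0.6]
gripper_width: 0.0117
grip_force: 30.0
```

>>> step_arm --commands '[[[0.1,0.1,0,0,0,-0.3],[0.2,0.3,0,0,0,-0.8],[0.35,0.6,0,0,0,-1.5],[0.55,0.95,0,0,0,-2.3],[0.75,1.3,0,0,0,-3.2],[0.95,1.7,0,0,0,-4.1],[1.15,2.05,0,0,0,-5.0],[1.35,2.4,0,0,0,-5.9],[1.55,2.75,0,0,0,-6.8],[1.75,3.1,0,0,0,-7.6],[1.95,3.4,0,0,0,-8.4],[2.1,3.65,0,0,0,-9.0],[2.2,3.85,0,0,0,-9.5],[2.23,3.93,0,0,0,-9.7],[2.23,3.93,0,0,0,-9.7],[2.23,3.93,0,0,0,-9.7]]]'

```text
time_s: 5.75
eef_pos: [0.4311, 0.3079, 0.1602]
ee_rot: [0.221, -3.133, 0.001]
wrist_force: [0.5, -0.0, -0.5]
gripper_width: 0.0115
grip_force: 30.0
```

```bash
python3 - <<'E'
from h import *
T=wristT(); im=read_camera("wrist"); np.save("T2.npy",T); cv2.imwrite("pics/w2.png",im[:,:,::-1])
for n in("scene","top"): cv2.imwrite(f"pics/{n}2.png",read_camera(n)[:,:,::-1])
o=get_obs();print(o["time_s"],o["eef_pos"],o["ee_rot"],o["wrist_force"],o["gripper_width"])
s=cv2.imread("pics/scene2.png");t=cv2.imread("pics/top2.png")
r=lambda a,k:cv2.resize(a,None,fx=k,fy=k,interpolation=cv2.INTER_CUBIC)
out=np.zeros((600,800,3),np.uint8)
A=r(s[190:290,225:325],4);B=r(t[175:275,230:330],4);out[:400,:400]=A;out[:400,400:]=B
w=r(im[140:340,180:460,::-1],1.0);out[400:600,:280]=w
cv2.imwrite("pics/c4.png",out)
E
```

```text
5.9 [0.4312 0.3073 0.1607] [ 0.2198 -3.1332  0.0004] [ 0.1     0.5292 -0.4344] 0.01178785208862251
```

View pics/c4.png

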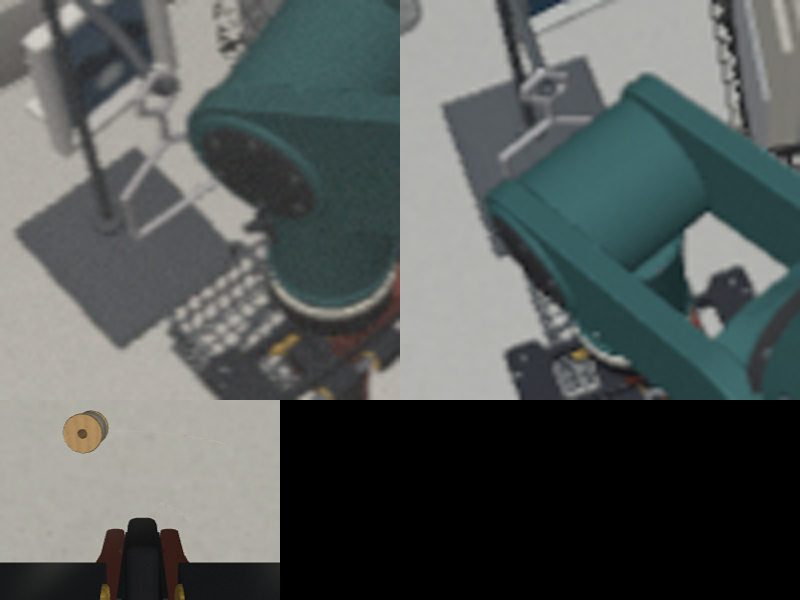

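View pics/w2.png

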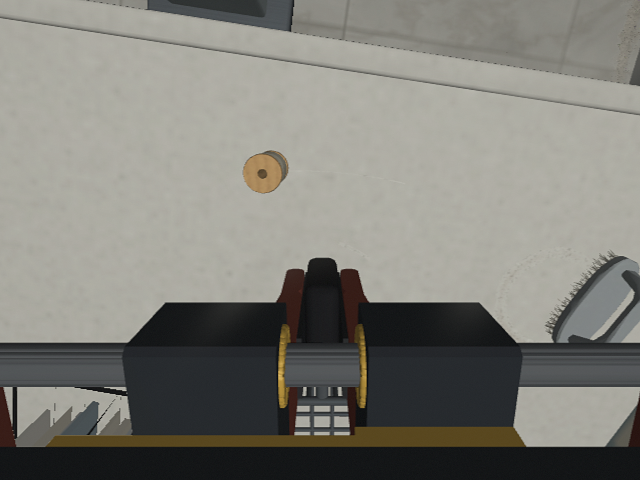

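The crop shows the link and bar still hanging undisturbed. The round teal wrist cap, at scene (289,232) and top (262,237), comes near the stand arm in both views. The wrist picture shows only the gripper holding the tab. Before inserting, I'll locate the wrist housing and refine the bar position.

```bash
python3 - <<'E'
from h import *
print("cap",tri(ray("scene",(289.5,232)),ray("top",(261.8,237))))
o=get_obs();print(o["qpos"],o["eef_pos"])
# cap rim points scene: left, right extreme
for uv in [(225+48,190+31),(225+79,190+52),(225+50,190+45),(225+65,190+24)]:
    print(onz("scene",uv,.36),onz("scene",uv,.42))
# bar from scene2 (z=.193) & earlier pics
for s in [((259.5,249.3),(281.5,234.3))]:
    print("bar scene@.193",[onz("scene",p,.193) for p in s])
print("bar top@.193",[onz("top",p,.193) for p in ((258.1,222),(283.2,213.2))])
print("peak tri",tri(ray("scene",(225+165/4,170+216/4)),ray("top",(230+213/5.7,165+230/5.7))))
# hand-eye consistency: predicted tab vs. dip pixels
print("dip px pred",proj("scene",[.600,.332,.34]),proj("top",[.600,.332,.34]))
E
```

```text
cap (array([0.4059, 0.361 , 0.5249]), np.float64(0.0015607823406011455))
[ 0.4887  0.3473  1.7538  0.      1.0412 -1.2222] [0.4312 0.3073 0.1607]
[0.5554 0.3319 0.36  ] [0.5159 0.3475 0.42  ]
[0.459 0.3   0.36 ] [0.4257 0.3177 0.42  ]
[0.5161 0.3488 0.36  ] [0.4791 0.3633 0.42  ]
[0.5502 0.285  0.36  ] [0.511  0.3036 0.42  ]
bar scene@.193 [array([0.6014, 0.3698, 0.193 ]), array([0.6107, 0.2914, 0.193 ])]
bar top@.193 [array([0.5989, 0.3712, 0.193 ]), array([0.6098, 0.2932, 0.193 ])]
peak tri (array([0.5963, 0.3349, 0.2978]), np.float64(0.0016214142724194714))
dip px pred (np.float64(265.2056049317206), np.float64(213.6831905642219)) (np.float64(266.29229013417574), np.float64(196.87716920195052))
```

>>> step_arm --commands '[[[0,0,-0.1,0,0,0],[0,0,-0.2,0,0,0],[-0.1,0,-0.22,0,0,0],[-0.25,0,-0.22,0,0,0],[-0.45,0,-0.22,0,0,0],[-0.65,0,-0.22,0,0,0],[-0.85,0,-0.22,0,0,0],[-1.05,0,-0.22,0,0,0],[-1.25,0,-0.22,0,0,0],[-1.4,0,-0.22,0,0,0],[-1.55,0,-0.22,0,0,0],[-1.7,0,-0.22,0,0,0],[-1.8,0,-0.22,0,0,0],[-1.9,0,-0.22,0,0,0],[-1.97,0,-0.22,0,0,0],[-1.97,0,-0.22,0,0,0],[-1.97,0,-0.22,0,0,0]]]'

```text
time_s: 7.32
eef_pos: [0.5094, 0.3188, 0.1697]
ee_rot: [0.221, -3.134, -0.0]
wrist_force: [-0.6, -0.4, -0.8]
gripper_width: 0.0119
grip_force: 30.0
```

```bash
python3 - <<'E'
from h import *
T=wristT(); im=read_camera("wrist"); cv2.imwrite("pics/w3.png",im[:,:,::-1])
for n in("scene","top"): cv2.imwrite(f"pics/{n}3.png",read_camera(n)[:,:,::-1])
o=get_obs();print(o["time_s"],o["eef_pos"],o["ee_rot"],o["wrist_force"],o["gripper_width"])
s=cv2.imread("pics/scene3.png");t=cv2.imread("pics/top3.png")
r=lambda a,k:cv2.resize(a,None,fx=k,fy=k,interpolation=cv2.INTER_CUBIC)
out=np.zeros((600,800,3),np.uint8)
out[:,:400]=r(s[200:290,235:295],6.667)[:600,:400];out[:,400:]=r(t[180:270,240:300],6.667)[:600,:400]
cv2.imwrite("pics/c5.png",out)
E
```

```text
7.4667 [0.5091 0.3188 0.1697] [ 0.2211 -3.1334 -0.    ] [-0.6803 -0.0563  0.301 ] 0.011703854085630152
```

View pics/c5.png

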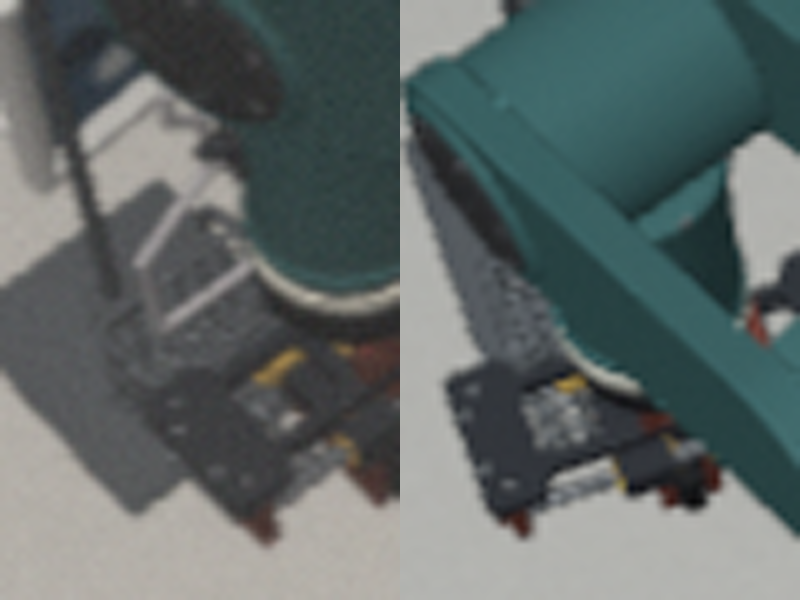

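The bar's left end is still at crop (163,325), so the link hasn't moved. There is a dark stub inside the loop around crop (210,215), which I'll compare with the predicted hook position.

```bash
python3 - <<'E'
from h import *
o=get_obs();p=o["eef_pos"];f=-R.from_rotvec(o["ee_rot"]).as_matrix()[:,0]
z=.140+p[2]-.0739
for n,d,dz in(("tip",.116,-.022),("seattop",.096,.009),("stem",.076,-.01),("tipside",.116,-.005)):
    q=p+f*d; q[2]=z+dz; u=np.array(proj("scene",q)); print(n,q,(u-[235,200])*6.667)
b=np.array([.604,.332,.193]);y=np.array([-.135,.99,0])
for k in(.04,0,-.04): print("bar",(np.array(proj("scene",b+y*k))-[235,200])*6.667)
E
```

```text
tip [0.624  0.3351 0.2138] [202.4352 228.0853]
seattop [0.6041 0.3323 0.2448] [222.832  217.6234]
stem [0.5843 0.3295 0.2258] [256.9895 271.9425]
tipside [0.624  0.3351 0.2308] [197.711  206.3101]
bar [162.913  335.3567]
bar [237.0275 282.995 ]
bar [309.522  231.7779]
```

>>> step_arm --commands '[[[0,0,0.1,0,0,0],[0,0,0.2,0,0,0],[0,0,0.3,0,0,0],[0,0,0.4,0,0,0],[0,0,0.5,0,0,0],[0,0,0.6,0,0,0],[0,0,0.7,0,0,0],[0,0,0.8,0,0,0],[0,0,0.85,0,0,0],[0,0,0.9,0,0,0],[0,0,0.9,0,0,0],[0,0,0.9,0,0,0],[0,0,0.9,0,0,0]]]'

```text
time_s: 8.55
eef_pos: [0.5097, 0.319, 0.1339]
ee_rot: [-0.221, 3.133, 0.0]
wrist_force: [0.6, 0.4, -0.5]
gripper_width: 0.0116
grip_force: 30.0
```

>>> step_arm --commands '[[[0,0,0.03,0,0,0],[0,0,0.06,0,0,0],[0,0,0.1,0,0,0],[0,0,0.1,0,0,0],[0,0,0.1,0,0,0],[0,0,0.1,0,0,0]]]'

```text
time_s: 9.05
eef_pos: [0.5095, 0.3189, 0.1297]
ee_rot: [0.221, -3.134, -0.0]
wrist_force: [0.1, -0.5, -0.9]
gripper_width: 0.012
grip_force: 30.0
```

>>> step_arm --commands '[[[0,0,0.03,0,0,0],[0,0,0.06,0,0,0],[0,0,0.07,0,0,0],[0,0,0.07,0,0,0],[0,0,0.07,0,0,0]]]'

```text
time_s: 9.47
eef_pos: [0.51, 0.3191, 0.1273]
ee_rot: [-0.221, 3.133, 0.001]
wrist_force: [0.3, -0.1, 3.1]
gripper_width: 0.0121
grip_force: 30.0
```

```bash
python3 - <<'E'
from h import *
o=get_obs();print(o["eef_pos"],o["wrist_force"],o["torque"])
s=read_camera("scene")[:,:,::-1]; cv2.imwrite("pics/scene4.png",s)
r=lambda a,k:cv2.resize(a,None,fx=k,fy=k,interpolation=cv2.INTER_CUBIC)
cv2.imwrite("pics/c6.png",r(s[200:290,235:295],6.667))
E
```

```text
[0.51   0.3191 0.1273] [ 0.3049 -0.0986  3.1398] [ 0.1785 -0.3752  0.0215]
```

View pics/c6.png

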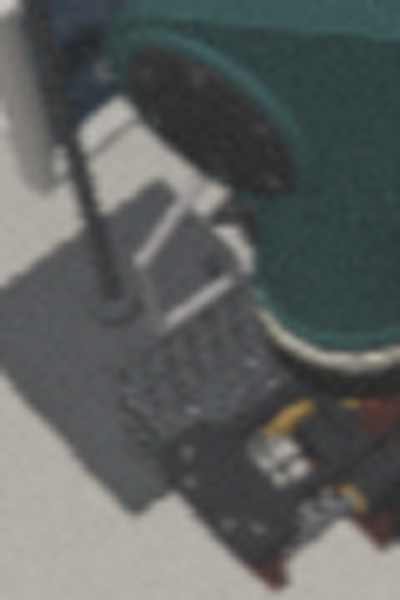

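The hook tip shows at crop (212,265), behind the bar. The 3 N upward force at a seat height of 0.193 matches the bar, so the hook is seated. I'll ease off and release.

>>> step_arm --commands '[[[0,0,-0.02,0,0,0],[0,0,-0.02,0,0,0],[0,0,-0.02,0,0,0]]]'

```text
time_s: 9.77
eef_pos: [0.5093, 0.3188, 0.1276]
ee_rot: [0.221, -3.133, -0.0]
wrist_force: [0.3, -0.2, 1.1]
gripper_width: 0.0116
grip_force: 30.0
```

>>> step_arm --commands '[[[0,0,0,0,0,0],[0,0,0,0,0,0],[0,0,0,0,0,0],[0,0,0,0,0,0],[0,0,0,0,0,0],[0,0,0,0,0,0],[0,0,0,0,0,0],[0,0,0,0,0,0],[0,0,0,0,0,0],[0,0,0,0,0,0]]]' --grip 0.55

```text
time_s: 10.6
eef_pos: [0.5095, 0.3189, 0.1277]
ee_rot: [0.221, -3.134, -0.0]
wrist_force: [0.9, -0.5, 0.3]
gripper_width: 0.0481
grip_force: 0.0
```

>>> step_arm --commands '[[[0.1,0,0,0,0,0],[0.3,0,0,0,0,0],[0.5,0,0,0,0,0],[0.8,0,0,0,0,0],[1.1,0,0,0,0,0],[1.4,0,0,0,0,0],[1.8,0,0,0,0,0],[2.2,0,0,0,0,0],[2.6,0,0,0,0,0],[3.0,0,0,0,0,0],[3.0,0,-1,0,0,0],[3.0,0,-2,0,0,0],[3.0,-1,-3,0,0,0],[3.0,-2,-3,0,0,0],[3.0,-3,-3,0,0,0],[3.0,-4,-3,0,0,0],[3.0,-5,-3,0,0,0],[3.0,-6,-3,0,0,0],[3.0,-6,-3,0,0,0],[3.0,-6,-3,0,0,0]]]'

```text
time_s: 12.27
eef_pos: [0.4237, 0.0627, 0.2476]
ee_rot: [-0.213, 3.134, 0.0]
wrist_force: [0.2, 0.2, -1.0]
gripper_width: 0.0485
grip_force: 0.0
```

```bash
python3 - <<'E'
from h import *
o=get_obs();print(o["time_s"],o["eef_pos"],o["wrist_force"])
r=lambda a,k:cv2.resize(a,None,fx=k,fy=k,interpolation=cv2.INTER_CUBIC)
f=[read_camera(n)[:,:,::-1] for n in("scene","top","scene")]
out=np.hstack([r(f[0][195:295,225:325],4),r(f[1][170:270,230:330],4)]);cv2.imwrite("pics/c7.png",out)
d=np.abs(f[0].astype(int)-f[2])[195:295,225:325].max(2); print("motion",d.max(),d.mean())
E
```

```text
12.2667 [0.4237 0.0627 0.2476] [ 0.2438  0.2011 -1.0382]
motion 22 2.6128
```

View pics/c7.png

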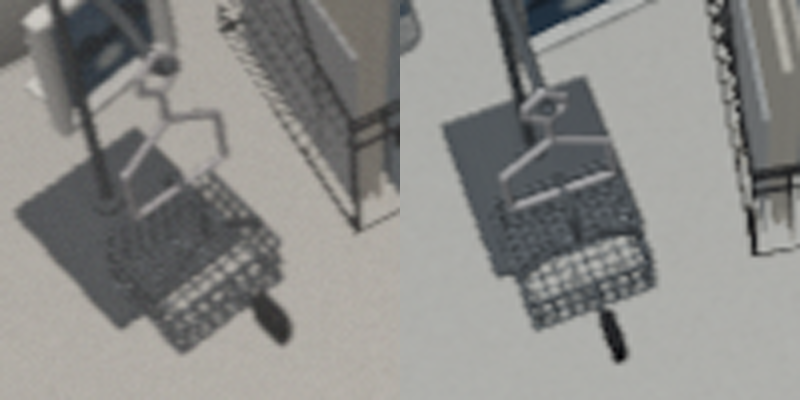

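The basket hangs on the bar, with the hook crossing it near mid-length at top crop (560,190), and the robot is clear. I'll let it settle and then hand in.

>>> step_arm --commands '[[[0,0,0,0,0,0],[0,0,0,0,0,0],[0,0,0,0,0,0],[0,0,0,0,0,0],[0,0,0,0,0,0],[0,0,0,0,0,0],[0,0,0,0,0,0],[0,0,0,0,0,0],[0,0,0,0,0,0],[0,0,0,0,0,0],[0,0,0,0,0,0],[0,0,0,0,0,0],[0,0,0,0,0,0],[0,0,0,0,0,0],[0,0,0,0,0,0],[0,0,0,0,0,0],[0,0,0,0,0,0],[0,0,0,0,0,0],[0,0,0,0,0,0],[0,0,0,0,0,0]]]'

```text
time_s: 14.08
eef_pos: [0.4244, 0.0644, 0.2477]
ee_rot: [0.221, -3.134, -0.0]
wrist_force: [-1.0, -0.5, -0.3]
gripper_width: 0.0482
grip_force: 0.0
```

>>> step_arm --commands '[[[0,0,0,0,0,0],[0,0,0,0,0,0],[0,0,0,0,0,0],[0,0,0,0,0,0],[0,0,0,0,0,0],[0,0,0,0,0,0],[0,0,0,0,0,0],[0,0,0,0,0,0],[0,0,0,0,0,0],[0,0,0,0,0,0],[0,0,0,0,0,0],[0,0,0,0,0,0],[0,0,0,0,0,0],[0,0,0,0,0,0],[0,0,0,0,0,0],[0,0,0,0,0,0],[0,0,0,0,0,0],[0,0,0,0,0,0],[0,0,0,0,0,0],[0,0,0,0,0,0]]]'

```text
time_s: 15.75
eef_pos: [0.4244, 0.0644, 0.2477]
ee_rot: [0.221, -3.134, -0.0]
wrist_force: [-0.1, -0.2, -1.1]
gripper_width: 0.0482
grip_force: 0.0
```

>>> step_arm --commands '[[[0,0,0,0,0,0],[0,0,0,0,0,0],[0,0,0,0,0,0],[0,0,0,0,0,0],[0,0,0,0,0,0],[0,0,0,0,0,0],[0,0,0,0,0,0],[0,0,0,0,0,0],[0,0,0,0,0,0],[0,0,0,0,0,0],[0,0,0,0,0,0],[0,0,0,0,0,0],[0,0,0,0,0,0],[0,0,0,0,0,0],[0,0,0,0,0,0],[0,0,0,0,0,0],[0,0,0,0,0,0],[0,0,0,0,0,0],[0,0,0,0,0,0],[0,0,0,0,0,0]]]'

```text
time_s: 17.42
eef_pos: [0.4243, 0.0644, 0.2477]
ee_rot: [0.221, -3.134, -0.0]
wrist_force: [-0.3, 0.5, -0.9]
gripper_width: 0.0484
grip_force: 0.0
```

```bash
python3 - <<'E'
from h import *
f=[]
for i in range(10):
    f.append(cv2.GaussianBlur(read_camera("top"),(5,5),0).astype(int))
roi=lambda a:a[170:270,230:330]
print("motion", [int(np.abs(roi(f[i])-roi(f[0])).max()) for i in range(1,10)], "static ref", int(np.abs(f[9]-f[0])[60:160,100:200].max()))
print(get_obs()["time_s"])
E
```

```text
motion [6, 6, 9, 10, 10, 8, 8, 8, 13] static ref 1
17.9167
```

There is still a trace of motion, so I'll wait a little longer.

>>> step_arm --commands '[[[0,0,0,0,0,0],[0,0,0,0,0,0],[0,0,0,0,0,0],[0,0,0,0,0,0],[0,0,0,0,0,0],[0,0,0,0,0,0],[0,0,0,0,0,0],[0,0,0,0,0,0],[0,0,0,0,0,0],[0,0,0,0,0,0],[0,0,0,0,0,0],[0,0,0,0,0,0],[0,0,0,0,0,0],[0,0,0,0,0,0],[0,0,0,0,0,0],[0,0,0,0,0,0],[0,0,0,0,0,0],[0,0,0,0,0,0],[0,0,0,0,0,0],[0,0,0,0,0,0]]]'

```text
time_s: 19.58
eef_pos: [0.4243, 0.0644, 0.2477]
ee_rot: [0.221, -3.134, -0.0]
wrist_force: [-0.3, 0.5, -0.4]
gripper_width: 0.0482
grip_force: 0.0
```

>>> step_arm --commands '[[[0,0,0,0,0,0],[0,0,0,0,0,0],[0,0,0,0,0,0],[0,0,0,0,0,0],[0,0,0,0,0,0],[0,0,0,0,0,0],[0,0,0,0,0,0],[0,0,0,0,0,0],[0,0,0,0,0,0],[0,0,0,0,0,0],[0,0,0,0,0,0],[0,0,0,0,0,0],[0,0,0,0,0,0],[0,0,0,0,0,0],[0,0,0,0,0,0],[0,0,0,0,0,0],[0,0,0,0,0,0],[0,0,0,0,0,0],[0,0,0,0,0,0],[0,0,0,0,0,0]]]'

```text
time_s: 21.25
eef_pos: [0.4244, 0.0644, 0.2477]
ee_rot: [0.221, -3.134, -0.0]
wrist_force: [0.4, 0.1, 0.6]
gripper_width: 0.0485
grip_force: 0.0
```

>>> step_arm --commands '[[[0,0,0,0,0,0],[0,0,0,0,0,0],[0,0,0,0,0,0],[0,0,0,0,0,0],[0,0,0,0,0,0],[0,0,0,0,0,0],[0,0,0,0,0,0],[0,0,0,0,0,0],[0,0,0,0,0,0],[0,0,0,0,0,0],[0,0,0,0,0,0],[0,0,0,0,0,0],[0,0,0,0,0,0],[0,0,0,0,0,0],[0,0,0,0,0,0],[0,0,0,0,0,0],[0,0,0,0,0,0],[0,0,0,0,0,0],[0,0,0,0,0,0],[0,0,0,0,0,0]]]'

```text
time_s: 22.92
eef_pos: [0.4244, 0.0644, 0.2477]
ee_rot: [-0.221, 3.134, 0.0]
wrist_force: [0.8, -0.0, -0.1]
gripper_width: 0.0484
grip_force: 0.0
```

```bash
python3 - <<'E'
from h import *
f=[]
for i in range(16):
    im=cv2.GaussianBlur(read_camera("top"),(3,3),0); t=im[235:275,355:395] if 0 else im[243:270,372:395]
    g=im.max(2)[240:265,375:392].astype(float); f.append(im[170:270,230:330].astype(np.float32).mean(2))
print("shift px",[np.round(cv2.phaseCorrelate(f[0][35:95,25:75].copy(),a[35:95,25:75].copy())[0],2).tolist() for a in f[1::2]])
print(get_obs()["time_s"])
E
```

```text
shift px [[0.02, -0.02], [-0.04, -0.03], [-0.01, -0.01], [-0.0, -0.0], [-0.01, -0.03], [0.03, -0.06], [0.02, -0.03], [0.03, -0.07]]
23.7167
```

At rest: the picture shifts by less than 0.1 px over 0.8 s.

```bash
python3 -c "from workcell import *; print(sign_off())"
```

```text
the job is handed in; nothing more can be done
None
```

The deep basket hangs at rest by its hook on the link's bottom bar, the robot is clear of it and never went near the shallow basket, and I handed the job in at about 24 s (no verdict was returned).

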